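# Load, cap and hold down a primer flask on a bench mixer

## Task

Get the round amber flask of frame primer mixed: set it down upright in the sprung ring of the bench mixer (no dropping) and let go of it, then put the loose white plastic cap over its neck. The mixer only runs while its ring is held down, so press straight down on the cap until the ring is fully down on its stop and finish like that, still pressing and holding it down; leave the other things on the bench where they are.

Things in the scene. Friction and masses are not known exactly. Their poses are not given: they have to be found in the camera images.
- flask_center (a point): Half-way up the loose amber glass flask (about 0.25 kg; it stands upright on the bench). Flask: 125 mm tall, flat foot 38 mm across, round belly 68 mm across at 28 mm above the foot, then from 61 mm above the foot up to the top a straight neck 26 mm across. This point is on its axis, 62.5 mm above the foot; z up the neck.
- cap_center (a point): Half-way up the loose white plastic cap (about 0.05 kg, stands on the bench with its open end down). Cylinder 40 mm across and 40 mm tall, flat top; the open socket in its underside is 32 mm across and 22 mm deep. On the flask it goes 22 mm over the neck and rests on the neck's top, so that this point is then 60.5 mm above the flask's half-way point. z up.
- ring_seat (a point): Centre of the upper face of the round seat inside the mixer's sprung ring, 62 mm above the bench with the ring up; it moves with the ring; z up. The flask's foot stands on this seat. The aluminium ring round it (72 mm inside, 114 mm outside diameter) is 8 mm thick, its top 18 mm above the seat; hole and seat are on the mixer's axis. The ring stands on three spring legs on a fixed round grey housing 124 mm across and 30 mm high.
- ring (a joint): How far the mixer's ring is pressed down, m: 0 = up, 0.020 = fully down on its stop. Spring: about 6 N to start it, 14 N at the stop (the weight of ring, flask and cap, about 4 N, helps); it springs back when let go.
- tape: Bystander: roll of tape lying flat, 96 mm across, 19 mm high; origin under its centre.
- tin: Bystander: flat round steel tin, 54 mm across, 22 mm high; origin under its centre.
- jar: Bystander: glass jar with steel lid, 60 mm across, 85 mm high; origin under its centre.
- key: Bystander: white plastic L-shaped frame corner, 50 mm legs, 12 mm high; origin at its underside.
- driver: Bystander: screwdriver lying on the bench; origin at its underside.
- glue: Bystander: white glue bottle, 52 mm across, 150 mm high; origin under its centre.
- brush: Bystander: brush with wooden handle lying on the bench; origin at its underside.
Things that resemble listed ones, but are neither listed nor needed, are in the scene too. There is more than one size of the part that bears flask_center; the job needs the smaller. There is more than one size of the part that bears cap_center; the job needs the smaller.

How it is judged:
By the outcome, as a careful person would: the job done as asked, in the order asked, and still so for the second after the job is handed in, while the arm keeps its last pose, push and grip.
It also fails if it takes over 64 s, if anything falls off the work surface, if the arm or the gripper's body presses on something with over 40 N, if the wrist force passes 120 N, or if a joint passes its speed limit or range.

## Robot

A 7-joint arm with a two-finger parallel gripper is mounted at the origin on the work surface. World frame = base frame: x ahead of the robot, y to its left, z up, the work surface at z = 0. Lengths are in m, angles in degrees, forces in N, time in s.
With the tool pointing down it reaches from about 0.425 to 0.875 m from the base axis. Payload 4.7 kg.
Tool frame: the origin (TCP) lies at the very end of the fingers, on their centre line; the grasp point (between the pads) lies env.hold_point_z behind it (env.hold_point_z is the distance from the TCP to the grasp point, in m); z points along the fingers, y is the line along which they close (so a half turn about z gives the same grasp; the last joint's range is limited). The gripper opens to 87 mm and grips with 3 to 60 N. Pads are 19 mm wide; open, the fingers measure 117 mm over their backs; the gripper's body (75 mm by 190 mm) begins 51 mm behind the grasp point.
Start: joints at [64.865, 18.392, -4.016, 83.108, 1.295, 78.541, -3.26], TCP at [0.284, -0.585, 0.223] pointing down, gripper open.
Joint ranges: [-163.93, 163.93], [-17.29, 119.83], [-79.2, 71.16], [3.27, 140.29], [-89.18, 269.18], [5.43, 117.66], [-154.24, 154.24]. Speed limits (degrees/s): [147.25, 147.25, 180, 180, 180, 180, 180].

## Interface

Orientations are given as [roll, pitch, yaw] about the fixed x, y, z axes, in that order (R = Rz(yaw) Ry(pitch) Rx(roll)).
In Python, from cell import env gives the robot as it stands.
- The arm moves only by the shell command python3 -m jog 'ROWS' [FORCE]. ROWS is JSON, a list of rows, each an object with "dp": the shift along the tool's x, y, z in cm, a list of three; "twist": the turn about the tool's z in degrees; "fingers": the opening, from 0 (shut) to 1 (fully open). A call has 1 to 8 rows; each row is the pose to reach, as a shift and turn from the pose commanded when the call began, along the tool's axes at that moment; what a row does not reach only later rows make up. A row lasts 1/8 s, in which the tool goes at most 62.5 mm and 10.7 degrees, less where a joint would pass 70% of its speed; a pose out of reach is approached as far as the arm can. A call with a gripper value outside its range is refused whole. The fingers move at their own pace and stop on an object; FORCE is the grip in N (left out, the last holds). Time passes only in rows, so rows that repeat a pose let the fingers close. It gives the time, the measured TCP pose, the force, the opening and the grip force at its end, in the units of the state.
- env.get_obs(): the state, without advancing time (a new reading comes with each control period).
- env.read_camera(name): name is "scene" or "top"; returns a dict with "pixels" (480x640x3 uint8, blue, green, red), "depth" (480x640 float32, m along the optical axis (not along the pixel's ray), 0 where there is no reading), "fx", "fy", "cx", "cy" (pixels), "k1" (the pictures are not rectified: a ray, as slopes to the right and down, at radius r is drawn at 1 + k1 r^2 times it, then the intrinsics apply), "rvec" (rotation vector, rad) and "tvec" (3), from world to camera coordinates, as OpenCV has them. Camera axes: x right, y down, z forward; pixel columns grow to the right and rows downward; lengths in m; the calibration is good to about 2 mm. A picture is of the moment at which its call begins.
- env.sign_off(): hands the job in; it is judged then, once.
The state is a dict: "time_s": time; "qpos": joint angles; "joint_velocities": joint speeds; "effort": joint torques, N m; "tool_pos": TCP position; "tool_rot": TCP orientation; "force": force on the tool from outside, world axes, zero at the start; "wrist_torque": the same for the moment, N m; "grip_width": finger opening in m; "grasp_force": force on a finger pad.
Only numpy, scipy, OpenCV 4.12 (cv2) and the standard library are available. Lean on these libraries where they do the work, as an engineer would, in place of code of your own. Each camera call takes 0.05 s, during which the arm holds its last target. There are 200 camera calls.

## Working session

There is one attempt and no reset: what is moved stays moved. The work goes in short steps, Python scripts to look and compute and a shell command to move; the robot and the scene stay as the last step left them, time stands still between calls to the robot, and variables do not carry over. Pictures are saved under pics/ and viewed, at most 11 in all, crops included, and the job is handed in when it is done.

```bash
ls; mkdir -p pics
python3 - <<'E'
from cell import env
import cv2,numpy as np
print(env.get_obs(), env.hold_point_z)
for n in("scene","top"):
    c=env.read_camera(n); cv2.imwrite(f"pics/{n}0.png",c["pixels"]); np.savez(f"pics/{n}0.npz",**c)
    print(n,{k:c[k] for k in c if k not in("pixels","depth")})
E
```

```text
pics
{'time_s': 0.0, 'qpos': array([64.86563092, 18.4365419 , -4.01408878, 83.17464672,  1.29536932,
       78.54072399, -3.26022147]), 'joint_velocities': array([-0.00328669,  0.08288874,  0.08680689, -0.01957099,  0.06200779,
        0.00922112,  0.01826982]), 'effort': array([-1.63025234e-04, -4.91294861e+01, -4.04138686e-01, -3.12529492e+01,
       -6.39822450e-02,  4.37844114e-02,  1.39444119e-04]), 'tool_pos': array([ 0.28404919, -0.58403843,  0.22149209]), 'tool_rot': array([-1.79893344e+02,  6.59978169e-03,  2.59426022e+01]), 'force': array([0.7869262 , 0.06624918, 0.60251807]), 'wrist_torque': array([-0.02480611, -0.01434348,  0.06092956]), 'grasp_force': 0.0, 'grip_width': 0.08693176333321453} 0.0187
scene {'fx': 566.4314464162464, 'fy': 566.4314464162464, 'cx': 316.27432825423625, 'cy': 240.3716261900091, 'k1': -0.03972842746506802, 'rvec': array([ 2.05250204,  0.87686147, -0.41825938]), 'tvec': array([-0.40468886, -0.18309297,  1.6066926 ])}
top {'fx': 512.9724771696033, 'fy': 512.9724771696033, 'cx': 321.7345332572644, 'cy': 239.1097944187225, 'k1': -0.05966577369549481, 'rvec': array([ 2.15610041, -2.12792354,  0.2195044 ]), 'tvec': array([-0.01310749,  0.57561332,  1.04903321])}
```

View pics/scene0.png

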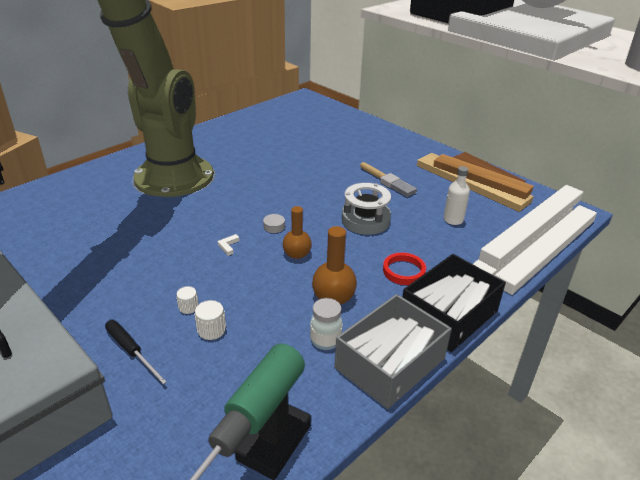

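View pics/top0.png

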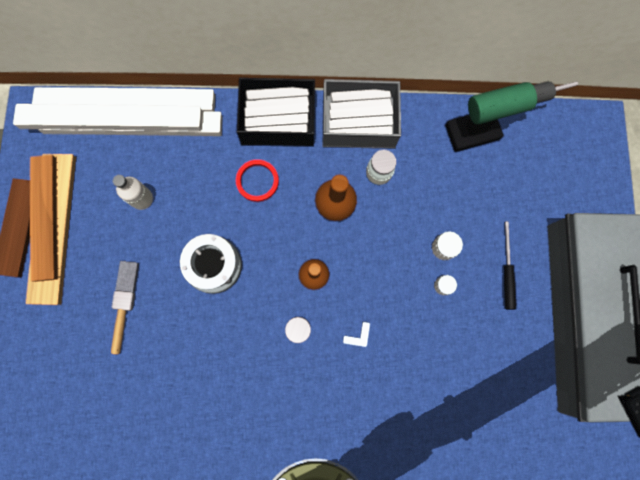

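The scene view shows the small flask at (297,240), the small cap at (187,300) and the mixer at (367,205). In the top view they are at (314,272), (446,285) and (210,262). The tin at (298,330) and the key at (358,336) lie near the flask.

```bash
cat > h.py <<'E'
import cv2,numpy as np
def cam(c):
    K=np.array([[c["fx"],0,c["cx"]],[0,c["fy"],c["cy"]],[0,0,1.]]); R=cv2.Rodrigues(np.array(c["rvec"]))[0]
    return K,np.array([float(c["k1"]),0,0,0]),R,np.array(c["tvec"])
def ray(c,uv):
    K,d,R,t=cam(c); n=cv2.undistortPoints(np.array(uv,float).reshape(-1,1,2),K,d)[:,0]
    return -R.T@t, np.c_[n,np.ones(len(n))]@R
def plane(c,uv,z):
    o,r=ray(c,uv); return o+r*((z-o[2])/r[:,2])[:,None]
def cloud(c):
    "world xyz per pixel from depth"
    v,u=np.mgrid[:480,:640]; o,r=ray(c,np.c_[u.ravel(),v.ravel()]); 
    return (o+r*np.array(c["depth"]).reshape(-1,1)).reshape(480,640,3)
def blobs(m,amin=30):
    n,l,s,cc=cv2.connectedComponentsWithStats(m.astype(np.uint8)); return [(s[i],cc[i],l==i) for i in range(1,n) if s[i,4]>=amin]
def circ(P):
    "kasa fit of a circle to xy points"
    A=np.c_[2*P[:,:2],np.ones(len(P))]; s=np.linalg.lstsq(A,(P[:,:2]**2).sum(1),rcond=None)[0]
    return s[:2],np.sqrt(s[2]+s[0]**2+s[1]**2)
E
python3 - <<'E'
from h import *
for n in("scene","top"):
    c=dict(np.load(f"pics/{n}0.npz")); W=cloud(c); hsv=cv2.cvtColor(c["pixels"],cv2.COLOR_BGR2HSV)
    H,S,V=[hsv[...,i].astype(int) for i in range(3)]
    print(n,"table z",np.median(W[300:330,220:280,2]))
    am=(H<15)&(S>150)&(V>40)
    wh=(S<60)&(V>110)
    ok=c["depth"]>0
    for nm,m,zs in(("amber",am,(.06,.11,.120,.2)),("white",wh,(.03,.036,.045,.09))):
        for s,cc,l in blobs(m&ok&(W[...,0]>.3)&(W[...,0]<.8)&(abs(W[...,1])<.45),60):
            P=W[l]; z=P[:,2]; zt=np.percentile(z,97)
            T=P[z>zt-.005]
            print(nm,s,cc.round(1),"top z",zt.round(4),"topmean",T.mean(0).round(4),"ext",np.ptp(T,0).round(3),"all",P.min(0).round(3),P.max(0).round(3))
E
```

```text
scene table z -8.806962967466969e-05
amber [292 212  10  24 152] [296.6 223.5] top z 0.1205 topmean [0.5125 0.0024 0.1188] ext [0.018 0.014 0.008] all [ 0.498 -0.004  0.061] [0.519 0.013 0.123]
amber [326 233  19  39 347] [335.2 252.5] top z 0.168 topmean [ 0.6767 -0.0463  0.1667] ext [0.029 0.021 0.008] all [ 0.655 -0.056  0.084] [ 0.688 -0.029  0.171]
amber [383 253  42  32 606] [403.  267.7] top z 0.0217 topmean [0.7178 0.1375 0.0193] ext [0.095 0.094 0.007] all [0.671 0.091 0.001] [0.766 0.186 0.024]
white [380 173  36  20 297] [397.6 182.4] top z 0.0229 topmean [0.468  0.4186 0.02  ] ext [0.106 0.051 0.006] all [0.408 0.395 0.004] [0.526 0.446 0.024]
white [444 175  25  50 903] [456.4 201.2] top z 0.125 topmean [0.6743 0.3958 0.1271] ext [0.018 0.018 0.014] all [ 0.633  0.369 -0.002] [0.699 0.442 0.134]
white [344 183  47  31 763] [367.9 195.8] top z 0.0836 topmean [0.524  0.2283 0.0809] ext [0.116 0.113 0.007] all [ 0.374  0.171 -0.004] [0.58  0.397 0.086]
white [263 214  22  19 286] [273.4 221.9] top z 0.0256 topmean [0.3863 0.0411 0.0227] ext [0.052 0.054 0.006] all [ 0.332  
[... 1951 characters left out ...]
1 0.112 0.01 ] all [ 0.461  0.172 -0.007] [0.593 0.309 0.087]
white [112 261  25  53 857] [124.4 285.8] top z 0.0219 topmean [0.4642 0.4211 0.0189] ext [0.106 0.045 0.007] all [ 0.414  0.399 -0.003] [0.527 0.449 0.024]
white [435 275  22  20 338] [445.9 284.8] top z 0.0423 topmean [ 0.4845 -0.2775  0.0396] ext [0.039 0.039 0.007] all [ 0.463 -0.309 -0.003] [ 0.504 -0.256  0.044]
white [285 317  26  26 538] [297.5 329.6] top z 0.0247 topmean [0.3848 0.0446 0.022 ] ext [0.051 0.051 0.007] all [ 0.357  0.016 -0.006] [0.411 0.071 0.027]
white [343 322  27  25 313] [358.9 336.4] top z 0.015 topmean [ 0.3716 -0.0901  0.0122] ext [0.049 0.056 0.007] all [ 0.35  -0.112 -0.008] [ 0.402 -0.055  0.017]
```

```bash
python3 -m jog '[{"dp":[6,-5.7,0],"twist":10,"fingers":1},{"dp":[11,-10.5,0],"twist":20,"fingers":1},{"dp":[16,-15.4,0],"twist":26,"fingers":1},{"dp":[20.5,-19.7,0],"twist":26,"fingers":1},{"dp":[25,-24,0],"twist":26,"fingers":1},{"dp":[29.5,-28.3,0],"twist":26,"fingers":1},{"dp":[34,-32.6,0],"twist":26,"fingers":1},{"dp":[38,-36.4,0],"twist":26,"fingers":1}]'
python3 - <<'E'
from h import *
# refined targets: circle fits of top faces, both cams, colour edge cast on known-height plane
for n in("scene","top"):
    c=dict(np.load(f"pics/{n}0.npz")); W=cloud(c); hsv=cv2.cvtColor(c["pixels"],cv2.COLOR_BGR2HSV)
    S,V=hsv[...,1].astype(int),hsv[...,2].astype(int)
    def near(x,y,r,z0,z1): return (np.hypot(W[...,0]-x,W[...,1]-y)<r)&(W[...,2]>z0)&(W[...,2]<z1)
    for nm,x,y,r,z0,z1,zp in(("flask",.504,.009,.03,.115,.135,.125),("cap",.486,-.279,.03,.033,.05,.040),("ring",.522,.230,.064,.073,.09,.080)):
        m=near(x,y,r,z0,z1).astype(np.uint8)
        k,_=cv2.findContours(m,cv2.RETR_EXTERNAL,cv2.CHAIN_APPROX_NONE); k=max(k,key=len)
        p,rr=circ(plane(c,k.reshape(-1,2),zp)); u=plane(c,np.c_[np.nonzero(m)[::-1]],zp).mean(0)
        print(n,nm,m.sum(),"fit",p.round(4),rr.round(4),"mean",u.round(4))
    m=(near(.504,.009,.06,.01,.06)); print("belly",(plane(c,np.c_[np.nonzero(m)[::-1]],.028)).mean(0).round(4))
E
```

```text
time_s: 1.1
tool_pos: [0.4578, -0.1136, 0.2224]
tool_rot: [180.0, -0.0, -0.1]
force: [1.0, 0.1, 0.4]
grip_width: 0.0874
grasp_force: 0.0
scene flask 98 fit [0.5094 0.0039] 0.0162 mean [0.5097 0.0041 0.125 ]
scene cap 242 fit [ 0.4884 -0.2812] 0.0207 mean [ 0.4885 -0.2814  0.04  ]
scene ring 667 fit [0.5242 0.2275] 0.058 mean [0.5256 0.2263 0.08  ]
belly [0.5064 0.0075 0.028 ]
top flask 135 fit [0.5014 0.0112] 0.0123 mean [0.5012 0.0112 0.125 ]
top cap 273 fit [ 0.484 -0.277] 0.0195 mean [ 0.4839 -0.277   0.04  ]
top ring 1404 fit [0.5207 0.2312] 0.055 mean [0.5203 0.2313 0.08  ]
belly [0.5001 0.0116 0.028 ]
```

```bash
python3 -m jog '[{"dp":[2.3,-6.1,0],"twist":0,"fingers":1},{"dp":[4.5,-12.3,0],"twist":0,"fingers":1},{"dp":[4.5,-12.3,4],"twist":0,"fingers":1},{"dp":[4.5,-12.3,9],"twist":0,"fingers":1},{"dp":[4.5,-12.3,12.5],"twist":0,"fingers":1},{"dp":[4.5,-12.3,14],"twist":0,"fingers":1},{"dp":[4.5,-12.3,14],"twist":0,"fingers":1}]'
python3 - <<'E'
from cell import env
import cv2,numpy as np
c=env.read_camera("scene"); cv2.imwrite("pics/s1.png",cv2.resize(c["pixels"][130:290,220:420],None,fx=4,fy=4)[:600,:800])
E
```

```text
time_s: 1.98
tool_pos: [0.5023, 0.0074, 0.0821]
tool_rot: [-180.0, 0.1, -0.1]
force: [0.3, -0.0, 0.1]
grip_width: 0.087
grasp_force: 0.0
```

View pics/s1.png

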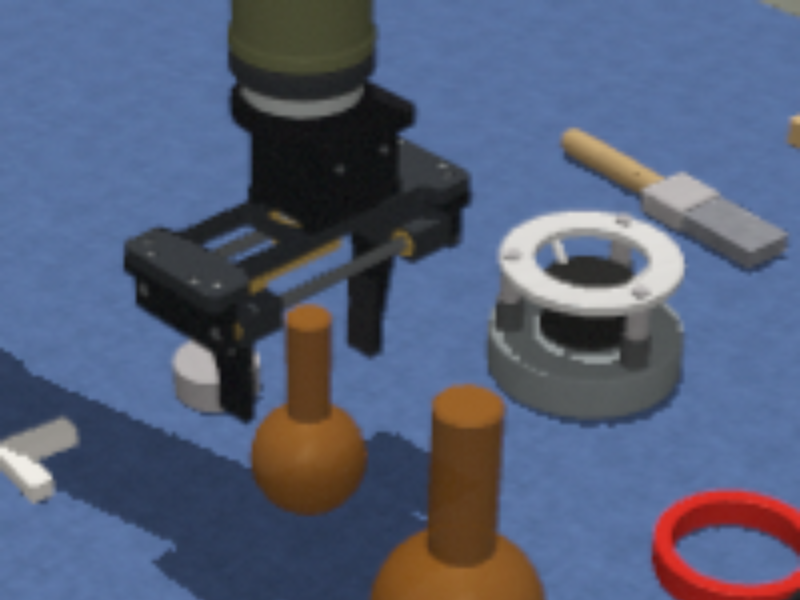

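The fingertips at crop (238,415) and (365,350) stand on either side of the neck, whose axis is near (308,385). I'll compare this with the projected TCP to find the camera bias.

Run:
```python
from h import *
from cell import env
o=env.get_obs(); T=o["tool_pos"]; print(T)
c=env.read_camera("scene"); K,d,R,t=cam(c)
pr=lambda P:cv2.projectPoints(np.array(P,float).reshape(-1,1,3),np.array(c["rvec"]),t,K,d)[0][:,0]
L=pr([T,T+[0,-.051,0],T+[0,.051,0],T+[.01,0,0],T+[0,.01,0]])
print(((L-[220,130])*4).round(1))
# fingertips' points by depth in both views
for n in("scene","top"):
    c=env.read_camera(n); W=cloud(c); px=c["pixels"].max(2)
    D=W-T
    m=(c["depth"]>0)&(px<70)&(D[...,2]>.0)&(D[...,2]<.035)&(abs(D[...,0])<.03)&(abs(D[...,1])<.08)
    for s,k,l in blobs(m,8): print(n,s[4],k,"min",D[l].min(0).round(4),"max",D[l].max(0).round(4),"med",np.median(D[l],0).round(4))
    m=(c["depth"]>0)&(D[...,2]>.005)&(D[...,2]<.05)&(abs(D[...,0])<.02)&(abs(D[...,1])<.02); P=D[m]
    print(n,"neck",len(P),P.min(0).round(4),P.max(0).round(4),np.median(P,0).round(4))
```

```text
[0.50330679 0.0074605  0.0832185 ]
[[303.9 378.6]
 [235.7 414.1]
 [369.  344.7]
 [316.  386.1]
 [316.9 371.8]]
scene 97 [311.32989691 210.96907216] min [-0.0098  0.0395  0.0026] max [0.012  0.0512 0.0344] med [0.0036 0.0445 0.0192]
scene 99 [279.16161616 227.50505051] min [-0.014  -0.0567  0.0019] max [ 0.0135 -0.0455  0.0339] med [ 0.0049 -0.053   0.0171]
scene neck 208 [-0.0134 -0.0129  0.0051] [0.0156 0.0139 0.0455] [ 0.0069 -0.004   0.0297]Traceback (most recent call last):
  File "<stdin>", line 15, in <module>
    return umr_minimum(a, axis, None, out, keepdims, initial, where)
ValueError: zero-size array to reduction operation minimum which has no identity
```

```bash
python3 -m jog '[{"dp":[0,-0.2,0],"twist":0,"fingers":0.45},{"dp":[0,-0.2,0],"twist":0,"fingers":0.2},{"dp":[0,-0.2,0],"twist":0,"fingers":0.2},{"dp":[0,-0.2,0],"twist":0,"fingers":0.2},{"dp":[0,-0.2,0],"twist":0,"fingers":0.2},{"dp":[0,-0.2,0],"twist":0,"fingers":0.2}]' 20
```

```text
time_s: 2.92
tool_pos: [0.5027, 0.0094, 0.0825]
tool_rot: [180.0, 0.0, -0.1]
force: [0.9, -0.3, 0.6]
grip_width: 0.0349
grasp_force: 0.0
```

```bash
python3 -m jog '[{"dp":[0,0,0],"twist":0,"fingers":0.2},{"dp":[0,0,0],"twist":0,"fingers":0.2},{"dp":[0,0,0],"twist":0,"fingers":0.2},{"dp":[0,0,0],"twist":0,"fingers":0.2}]' 20
```

```text
time_s: 3.42
tool_pos: [0.5027, 0.0095, 0.0824]
tool_rot: [-180.0, 0.0, -0.1]
force: [0.7, 1.3, -1.7]
grip_width: 0.0251
grasp_force: 20.0
```

```bash
python3 -m jog '[{"dp":[0,0,-1],"twist":0,"fingers":0.2},{"dp":[0,0,-4],"twist":0,"fingers":0.2},{"dp":[0,0,-8],"twist":0,"fingers":0.2},{"dp":[0,0,-11],"twist":0,"fingers":0.2},{"dp":[0,0,-12],"twist":0,"fingers":0.2},{"dp":[0,0,-12],"twist":0,"fingers":0.2},{"dp":[0,0,-12],"twist":0,"fingers":0.2}]' 25
python3 - <<'E'
from h import *
from cell import env
T=env.get_obs()["tool_pos"]; print(T, env.get_obs()["force"])
for n in("scene","top"):
    c=env.read_camera(n); np.savez(f"pics/{n}2.npz",**c); W=cloud(c); D=W-T; hsv=cv2.cvtColor(c["pixels"],cv2.COLOR_BGR2HSV)
    am=(hsv[...,0]<18)&(hsv[...,1]>120)&(c["depth"]>0)&(np.hypot(D[...,0],D[...,1])<.06)&(D[...,2]<.06)&(D[...,2]>-.1)
    b=am&(D[...,2]<-.022); P=D[b]
    print(n,am.sum(),len(P))
    if len(P)>50:
        A=np.c_[2*P,np.ones(len(P))]; s=np.linalg.lstsq(A,(P**2).sum(1),rcond=None)[0]
        print(" belly sphere rel TCP",s[:3].round(4),"R",np.sqrt(s[3]+s[:3]@s[:3]).round(4))
    if n=="scene": cv2.imwrite("pics/s2.png",cv2.resize(c["pixels"][90:240,240:440],None,fx=4,fy=4))
    # shape axis in image
    pts=np.c_[np.nonzero(am)[::-1]].astype(float)
    if n=="scene":
        K,d,R,t=cam(c); pr=lambda P:cv2.projectPoints(np.array(P,float).reshape(-1,1,3),np.array(c["rvec"]),t,K,d)[0][:,0]
        print(pr([T+[0,0,.04],T,T-[0,0,.053],T-[0,0,.08]]).round(1))
        for z0,z1 in((.02,.045),(-.02,.0),(-.065,-.04)):
            m=am&(D[...,2]>z0)&(D[...,2]<z1); print(z0,m.sum(),np.c_[np.nonzero(m)[::-1]].mean(0).round(1))
E
```

```text
time_s: 4.3
tool_pos: [0.5018, 0.0093, 0.201]
tool_rot: [-180.0, 0.2, -0.1]
force: [-0.0, -0.1, -3.4]
grip_width: 0.0251
grasp_force: 25.0
[0.50175026 0.00933648 0.2010012 ] [-0.02768269 -0.05445122 -3.38954714]
scene 903 615
 belly sphere rel TCP [ 0.0023 -0.0019 -0.0527] R 0.0316
[[296.2 161.9]
 [296.2 178.5]
 [296.1 199.6]
 [296.1 210. ]]
0.02 118 [298.  165.9]
-0.02 85 [296.2 185.6]
-0.065 287 [295.7 205.3]
top 0 0
```

View pics/s2.png

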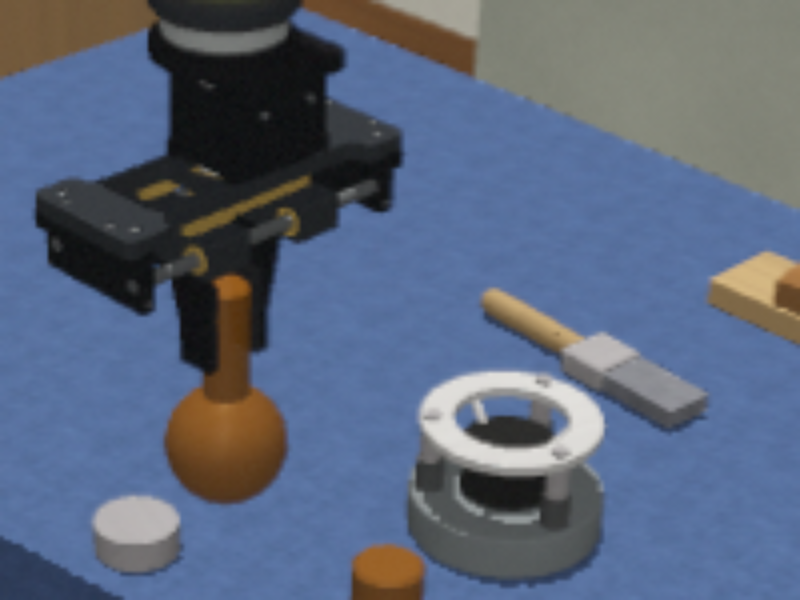

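The flask hangs between the fingers at crop x≈226 (belly) and x≈231 (neck top), so it is tilted about 2–3°. It sits close to the TCP. Next I'll carry it over the mixer.

```bash
python3 -m jog '[{"dp":[0.3,-3,0],"twist":0,"fingers":0.2},{"dp":[0.8,-8,0],"twist":0,"fingers":0.2},{"dp":[1.2,-13,0],"twist":0,"fingers":0.2},{"dp":[1.6,-18,0],"twist":0,"fingers":0.2},{"dp":[1.9,-21,0],"twist":0,"fingers":0.2},{"dp":[2,-22.1,0],"twist":0,"fingers":0.2},{"dp":[2,-22.1,0],"twist":0,"fingers":0.2},{"dp":[2,-22.1,0],"twist":0,"fingers":0.2}]' 25
python3 - <<'E'
from h import *
from cell import env
T=env.get_obs()["tool_pos"]; print(T, env.get_obs()["force"])
for n in("scene",):
    c=env.read_camera(n); W=cloud(c); D=W-T; hsv=cv2.cvtColor(c["pixels"],cv2.COLOR_BGR2HSV)
    am=(hsv[...,0]<18)&(hsv[...,1]>120)&(c["depth"]>0)&(np.hypot(D[...,0],D[...,1])<.06)&(D[...,2]<.06)&(D[...,2]>-.1)
    v,u=np.nonzero(am)
    for r in range(v.min(),v.max()+1,4): print(r,u[v==r].min(),u[v==r].max())
    b=am&(D[...,2]<-.022); k=max(cv2.findContours(b.astype(np.uint8),0,1)[0],key=len).reshape(-1,2)
    e=circ(k.astype(float)); print("belly circle px",e)
    o,r=ray(c,[e[0]]); K,d,R,t=cam(c)
    z=T[2]-.0525; print("belly centre world",plane(c,[e[0]],z))
    m=(np.hypot(W[...,0]-.5225,W[...,1]-.229)<.064)&(W[...,2]>.073)&(W[...,2]<.09)&(hsv[...,1]<70)
    k=max(cv2.findContours(m.astype(np.uint8),0,1)[0],key=len).reshape(-1,2); k=k[k[:,1]>np.median(k[:,1])]
    print("ring fit",circ(plane(c,k,.080)))
    cv2.imwrite("pics/s3.png",cv2.resize(c["pixels"][90:240,260:460],None,fx=4,fy=4))
E
```

```text
time_s: 5.4
tool_pos: [0.5233, 0.2282, 0.2021]
tool_rot: [179.9, 0.0, -0.2]
force: [0.0, -0.4, -3.4]
grip_width: 0.0253
grasp_force: 25.0
[0.52334542 0.22821472 0.20212004] [ 0.01752802 -0.43549447 -3.39894183]
131 374 374
135 371 378
139 371 378
143 371 377
147 371 377
151 371 375
155 366 375
159 362 377
163 359 380
167 357 382
171 357 382
175 357 382
179 359 379
183 366 373
belly circle px (array([369.42411394, 170.88943146]), np.float64(12.506915248468967))
belly centre world [[0.52637384 0.22396359 0.14962004]]
ring fit (array([0.52689985, 0.22381761]), np.float64(0.0552110652667698))
```

View pics/s3.png

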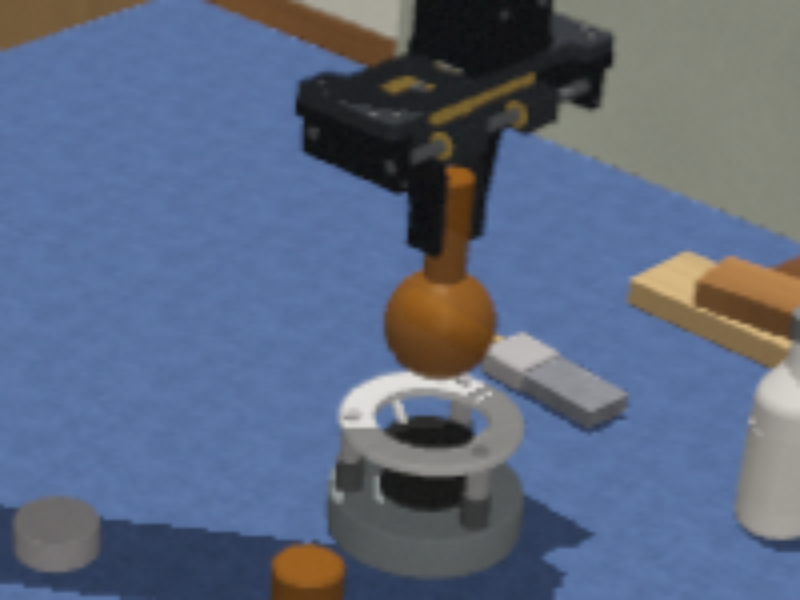

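The picture shows the belly at crop (441,322), the ring at x≈431 and the housing at x≈425. The belly therefore lies on the mixer's projected axis. I'll lower it with a small correction.

```bash
python3 -m jog '[{"dp":[-0.05,-0.15,1],"twist":0,"fingers":0.2},{"dp":[-0.05,-0.15,2.5],"twist":0,"fingers":0.2},{"dp":[-0.05,-0.15,4],"twist":0,"fingers":0.2},{"dp":[-0.05,-0.15,4.8],"twist":0,"fingers":0.2},{"dp":[-0.05,-0.15,5.2],"twist":0,"fingers":0.2},{"dp":[-0.05,-0.15,5.2],"twist":0,"fingers":0.2}]' 25; python3 -m jog '[{"dp":[0,0,0.15],"twist":0,"fingers":0.2},{"dp":[0,0,0.3],"twist":0,"fingers":0.2},{"dp":[0,0,0.4],"twist":0,"fingers":0.2},{"dp":[0,0,0.4],"twist":0,"fingers":0.2}]'
python3 - <<'E'
from h import *
from cell import env
c=env.read_camera("scene")
cv2.imwrite("pics/s4.png",cv2.resize(c["pixels"][110:240,280:450],None,fx=4,fy=4))
E
```

```text
time_s: 6.2
tool_pos: [0.5225, 0.232, 0.1504]
tool_rot: [180.0, 0.0, -0.0]
force: [-0.8, -0.1, -1.8]
grip_width: 0.0254
grasp_force: 25.0
time_s: 6.7
tool_pos: [0.5225, 0.2319, 0.1465]
tool_rot: [180.0, 0.0, -0.1]
force: [-1.0, -0.4, -3.5]
grip_width: 0.0254
grasp_force: 25.0
```

View pics/s4.png

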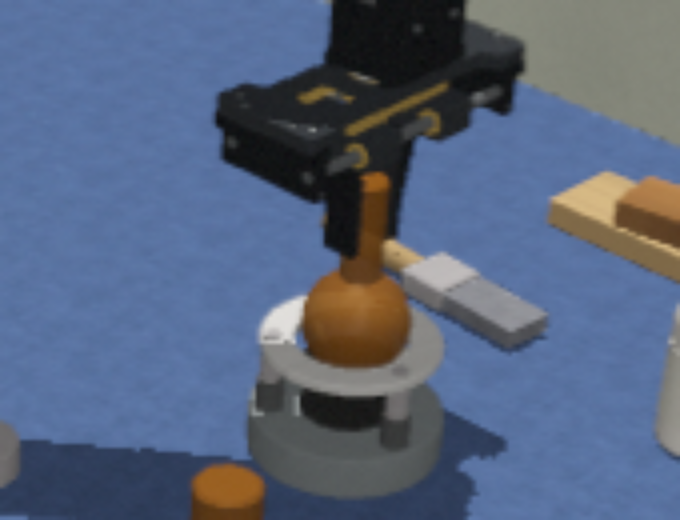

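The flask is inside the ring, but the belly at crop x≈358 is slightly right of the ring centre at x≈351, so about 3 mm too far in +y. I'll shift it back and then lower it to contact.

```bash
python3 -m jog '[{"dp":[0,0.13,0],"twist":0,"fingers":0.2},{"dp":[0,0.25,0],"twist":0,"fingers":0.2},{"dp":[0,0.25,0],"twist":0,"fingers":0.2},{"dp":[0,0.25,0],"twist":0,"fingers":0.2}]'
python3 - <<'E'
from h import *
from cell import env
c=env.read_camera("scene"); T=env.get_obs()["tool_pos"]; print(T)
W=cloud(c); hsv=cv2.cvtColor(c["pixels"],cv2.COLOR_BGR2HSV)
D=W-T
am=(hsv[...,0]<18)&(hsv[...,1]>120)&(c["depth"]>0)&(np.hypot(D[...,0],D[...,1])<.06)&(D[...,2]<-.03)&(D[...,2]>-.1)
k=max(cv2.findContours(am.astype(np.uint8),0,1)[0],key=len).reshape(-1,2).astype(float); e=circ(k); print("belly",e, plane(c,[e[0]],T[2]-.0545))
m=(np.hypot(W[...,0]-.5245,W[...,1]-.227)<.066)&(W[...,2]>.072)&(W[...,2]<.09)&(hsv[...,1]<110)
h=cv2.convexHull(max(cv2.findContours(m.astype(np.uint8),0,1)[0],key=len)); el=cv2.fitEllipse(h); print("ring ellipse",el,plane(c,[el[0]],.080))
# same for housing top disc
E
```

```text
time_s: 7.25
tool_pos: [0.5225, 0.2294, 0.1465]
tool_rot: [180.0, 0.0, -0.1]
force: [-0.3, -0.2, -2.8]
grip_width: 0.025
grasp_force: 25.0
[0.52247648 0.22939718 0.14651599]
belly (array([367.81314883, 191.28062865]), np.float64(10.998899980443541)) [[0.52553134 0.22560436 0.09201599]]
ring ellipse ((367.7169494628906, 195.56033325195312), (26.26869773864746, 46.510986328125), 94.19219970703125) [[0.5262198  0.22582133 0.08      ]]
```

```bash
python3 -m jog '[{"dp":[0,0,0.1],"twist":0,"fingers":0.2},{"dp":[0,0,0.2],"twist":0,"fingers":0.2},{"dp":[0,0,0.2],"twist":0,"fingers":0.2}]'
```

```text
time_s: 7.68
tool_pos: [0.5225, 0.2295, 0.1445]
tool_rot: [180.0, -0.0, -0.1]
force: [0.3, 0.4, -1.9]
grip_width: 0.0255
grasp_force: 25.0
```

```bash
python3 -m jog '[{"dp":[0,0,0.1],"twist":0,"fingers":0.2},{"dp":[0,0,0.1],"twist":0,"fingers":0.2},{"dp":[0,0,0.1],"twist":0,"fingers":0.2}]'; python3 -m jog '[{"dp":[0,0,0.1],"twist":0,"fingers":0.2},{"dp":[0,0,0.1],"twist":0,"fingers":0.2},{"dp":[0,0,0.1],"twist":0,"fingers":0.2}]'
```

```text
time_s: 8.05
tool_pos: [0.5227, 0.2296, 0.144]
tool_rot: [-180.0, -0.0, -0.1]
force: [-1.5, -0.3, 3.2]
grip_width: 0.0255
grasp_force: 25.0
time_s: 8.43
tool_pos: [0.5226, 0.2296, 0.1426]
tool_rot: [-180.0, -0.0, -0.1]
force: [-0.7, 0.0, 3.6]
grip_width: 0.0254
grasp_force: 25.0
```

```bash
python3 -m jog '[{"dp":[0,0,-0.05],"twist":0,"fingers":0.2},{"dp":[0,0,-0.05],"twist":0,"fingers":0.2},{"dp":[0,0,-0.05],"twist":0,"fingers":0.2}]' 3;  python3 -m jog '[{"dp":[0,0,0],"twist":0,"fingers":0.35},{"dp":[0,0,0],"twist":0,"fingers":0.45},{"dp":[0,0,0],"twist":0,"fingers":0.6},{"dp":[0,0,0],"twist":0,"fingers":0.8},{"dp":[0,0,0],"twist":0,"fingers":1},{"dp":[0,0,0],"twist":0,"fingers":1},{"dp":[0,0,0],"twist":0,"fingers":1}]'
```

```text
time_s: 8.8
tool_pos: [0.5226, 0.2297, 0.1431]
tool_rot: [-180.0, -0.0, -0.0]
force: [0.4, 0.5, 2.9]
grip_width: 0.0258
grasp_force: 3.0
time_s: 9.68
tool_pos: [0.5225, 0.2294, 0.143]
tool_rot: [180.0, -0.0, -0.1]
force: [-0.1, -0.5, -0.3]
grip_width: 0.0811
grasp_force: 0.0
```

```bash
python3 -m jog '[{"dp":[0,0,-2],"twist":0,"fingers":1},{"dp":[0,0,-6],"twist":0,"fingers":1},{"dp":[0,0,-9],"twist":0,"fingers":1},{"dp":[-0.4,5,-9],"twist":0,"fingers":1},{"dp":[-0.8,11,-9],"twist":0,"fingers":1},{"dp":[-1.2,17,-9],"twist":0,"fingers":1},{"dp":[-1.6,23,-9],"twist":0,"fingers":1},{"dp":[-2,29,-9],"twist":0,"fingers":1}]'; python3 -m jog '[{"dp":[-0.4,6,0],"twist":0,"fingers":1},{"dp":[-0.8,12,0],"twist":0,"fingers":1},{"dp":[-1.2,17,0],"twist":0,"fingers":1},{"dp":[-1.6,20.5,0],"twist":0,"fingers":1},{"dp":[-1.6,21.8,0],"twist":0,"fingers":1},{"dp":[-1.6,21.8,0],"twist":0,"fingers":1},{"dp":[-1.6,21.8,0],"twist":0,"fingers":1}]'
python3 - <<'E'
from h import *
from cell import env
print(env.get_obs()["tool_pos"])
for n in("scene","top"):
    c=env.read_camera(n); W=cloud(c); hsv=cv2.cvtColor(c["pixels"],cv2.COLOR_BGR2HSV)
    am=(hsv[...,0]<18)&(hsv[...,1]>120)&(c["depth"]>0)
    m=am&(np.hypot(W[...,0]-.5235,W[...,1]-.228)<.05)&(W[...,2]>.082); P=W[m]; print(n,P.max(0),P.min(0))
    t=m&(W[...,2]>.18); q=np.c_[np.nonzero(t)[::-1]]; k=max(cv2.findContours(t.astype(np.uint8),0,1)[0],key=len).reshape(-1,2)
    print("top",t.sum(),plane(c,q,.187).mean(0),circ(plane(c,k,.187)))
    b=m&(W[...,2]<.115); k=cv2.convexHull(max(cv2.findContours(b.astype(np.uint8),0,1)[0],key=len)).reshape(-1,2).astype(float)
    print("belly",circ(k),plane(c,[circ(k)[0]],.095))
    g=(np.hypot(W[...,0]-.5225,W[...,1]-.229)<.068)&(W[...,2]>.072)&(W[...,2]<.09)&(hsv[...,1]<110)
    el=cv2.fitEllipse(cv2.convexHull(max(cv2.findContours(g.astype(np.uint8),0,1)[0],key=len))); print("ring",plane(c,[el[0]],.08),el[1])
    x0,y0=el[0]; x0=int(x0)-45;y0=int(y0)-75
    cv2.imwrite(f"pics/{n}5.png",cv2.resize(c["pixels"][y0:y0+120,x0:x0+90],None,fx=4,fy=4))
a=[cv2.imread(f"pics/{n}5.png") for n in("scene","top")]; cv2.imwrite("pics/m5.png",np.hstack(a))
E
```

```text
time_s: 10.68
tool_pos: [0.5024, -0.0623, 0.235]
tool_rot: [179.9, -0.2, -0.0]
force: [0.9, -0.3, 0.3]
grip_width: 0.0867
grasp_force: 0.0
time_s: 11.55
tool_pos: [0.4869, -0.2762, 0.2335]
tool_rot: [-180.0, -0.0, 0.1]
force: [0.4, 0.1, 0.2]
grip_width: 0.0871
grasp_force: 0.0
[ 0.48687823 -0.27624335  0.23348936]
scene [0.55859065 0.24806931 0.19119406] [0.50007569 0.19196201 0.08272155]
top 62 [0.52722916 0.22302348 0.187     ] (array([0.52713815, 0.22268624]), np.float64(0.014657241782520196))
belly (array([367.89745623, 189.85104999]), np.float64(12.569566625739624)) [[0.5243271  0.22694513 0.095     ]]
ring [[0.52627337 0.22573762 0.08      ]] (26.16043472290039, 46.51463317871094)
top [0.55090671 0.26002127 0.1900778 ] [0.49063827 0.19803996 0.08577011]
top 147 [0.52128371 0.22783685 0.187     ] (array([0.52133259, 0.22780966]), np.float64(0.011997441766980135))
belly (array([206.96819425, 259.94320387]), np.float64(15.772366291983731)) [[0.5211407  0.22885415 0.095     ]]
ring [[0.52023457 0.23114145 0.08      ]] (52.97265625, 54.65788269042969)
```

View pics/m5.png

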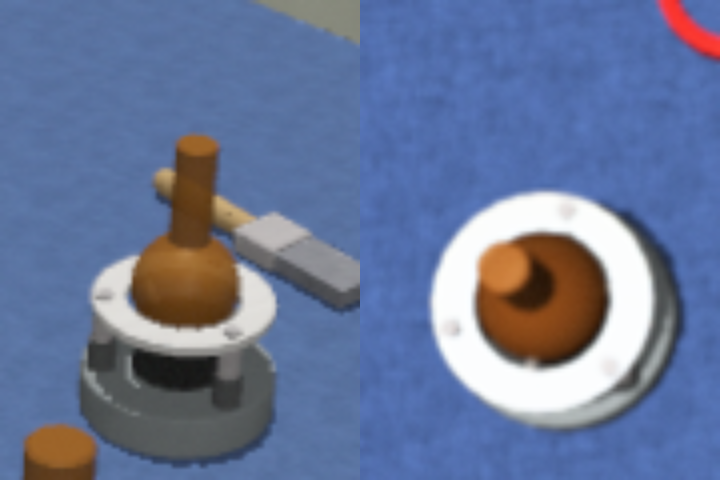

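The flask stands upright in the ring: neck top at crop (197,147) in the scene view and (505,268) in the top view, with the belly well inside the hole. Next I'll pick up the cap.

```bash
python3 -m jog '[{"dp":[-0.1,0.25,4],"twist":0,"fingers":1},{"dp":[-0.1,0.25,9],"twist":0,"fingers":1},{"dp":[-0.1,0.25,14],"twist":0,"fingers":1},{"dp":[-0.1,0.25,18],"twist":0,"fingers":1},{"dp":[-0.1,0.25,20.5],"twist":0,"fingers":1},{"dp":[-0.1,0.25,22],"twist":0,"fingers":1},{"dp":[-0.1,0.25,22],"twist":0,"fingers":1}]'; python3 -m jog '[{"dp":[0,0,0],"twist":0,"fingers":0.6},{"dp":[0,0,0],"twist":0,"fingers":0.35},{"dp":[0,0,0],"twist":0,"fingers":0.35},{"dp":[0,0,0],"twist":0,"fingers":0.35},{"dp":[0,0,0],"twist":0,"fingers":0.35},{"dp":[0,0,0],"twist":0,"fingers":0.35},{"dp":[0,0,0],"twist":0,"fingers":0.35},{"dp":[0,0,0],"twist":0,"fingers":0.35}]' 12
```

```text
time_s: 12.52
tool_pos: [0.4847, -0.2802, 0.0125]
tool_rot: [-179.9, 0.1, -0.0]
force: [-0.2, 0.1, -0.3]
grip_width: 0.087
grasp_force: 0.0
time_s: 13.52
tool_pos: [0.485, -0.2809, 0.0131]
tool_rot: [-180.0, -0.0, -0.1]
force: [-1.1, 0.8, 1.5]
grip_width: 0.0397
grasp_force: 12.0
```

```bash
python3 -m jog '[{"dp":[0,0,-1],"twist":0,"fingers":0.35},{"dp":[0,0,-4],"twist":0,"fingers":0.35},{"dp":[0,0,-9],"twist":0,"fingers":0.35},{"dp":[0,0,-14],"twist":0,"fingers":0.35},{"dp":[0,0,-19],"twist":0,"fingers":0.35},{"dp":[0,0,-21.5],"twist":0,"fingers":0.35},{"dp":[0.3,-4,-21.5],"twist":0,"fingers":0.35},{"dp":[0.7,-9,-21.5],"twist":0,"fingers":0.35}]' 20; python3 -m jog '[{"dp":[0.5,-6,0],"twist":0,"fingers":0.35},{"dp":[0.9,-12,0],"twist":0,"fingers":0.35},{"dp":[1.3,-18,0],"twist":0,"fingers":0.35},{"dp":[1.7,-24,0],"twist":0,"fingers":0.35},{"dp":[2.1,-30,0],"twist":0,"fingers":0.35},{"dp":[2.5,-35,0],"twist":0,"fingers":0.35},{"dp":[2.8,-37.5,0],"twist":0,"fingers":0.35},{"dp":[2.8,-37.5,0],"twist":0,"fingers":0.35}]'
```

```text
time_s: 14.52
tool_pos: [0.4921, -0.1913, 0.229]
tool_rot: [179.9, -0.1, -0.2]
force: [0.7, 0.4, -1.0]
grip_width: 0.0399
grasp_force: 20.0
time_s: 15.52
tool_pos: [0.5198, 0.1865, 0.2284]
tool_rot: [-179.9, -0.0, 0.2]
force: [0.1, -1.4, -0.4]
grip_width: 0.0391
grasp_force: 20.0
```

```bash
python3 -m jog '[{"dp":[0.1,-2,0],"twist":0,"fingers":0.35},{"dp":[0.2,-3.8,0],"twist":0,"fingers":0.35},{"dp":[0.2,-4.2,0],"twist":0,"fingers":0.35},{"dp":[0.2,-4.2,0],"twist":0,"fingers":0.35},{"dp":[0.2,-4.2,0],"twist":0,"fingers":0.35}]'
cat > m6.py <<'E'
from h import *
from cell import env
from scipy.optimize import least_squares
import sys
T=env.get_obs()["tool_pos"]; print("TCP",T)
N=[];C=[]
for i in range(4):
    c=env.read_camera("scene"); W=cloud(c); hsv=cv2.cvtColor(c["pixels"],cv2.COLOR_BGR2HSV); S,V=hsv[...,1].astype(int),hsv[...,2].astype(int)
    ok=(c["depth"]>0)&(np.hypot(W[...,0]-.525,W[...,1]-.226)<.045)
    am=ok&(hsv[...,0]<18)&(S>120)&(W[...,2]>.13)&(W[...,2]<.178)
    zc=T[2]-.013
    wh=ok&(S<60)&(V>100)&(W[...,2]>zc+.001)&(W[...,2]<zc+.034)
    N.append(W[am]);C.append(W[wh])
for nm,P,r in(("neck",np.vstack(N),.013),("cap",np.vstack(C),.020)):
    s=least_squares(lambda p:np.hypot(P[:,0]-p[0],P[:,1]-p[1])-r,[.525,.226],loss="soft_l1",f_scale=.001); print(nm,len(P),s.x.round(4),np.abs(s.fun).mean().round(4))
K,d,R,t=cam(c); 
# image column midlines of both, per-row, mapped to tangential position at their height
for nm,m in(("neck",am),("cap",wh)):
    v,u=np.nonzero(m); rows=[(r,u[v==r].min(),u[v==r].max()) for r in range(v.min(),v.max()+1,3)]; print(nm,rows)
x0=int(u.mean())-50;y0=int(v.mean())-55
cv2.imwrite(sys.argv[1],cv2.resize(c["pixels"][y0:y0+110,x0:x0+100],None,fx=5,fy=5))
E
python3 m6.py pics/s6.png
```

```text
time_s: 16.15
tool_pos: [0.5228, 0.2244, 0.228]
tool_rot: [179.9, -0.0, -0.2]
force: [0.6, -0.6, -0.8]
grip_width: 0.0395
grasp_force: 20.0
TCP [0.52280596 0.22436665 0.22800287]
neck 706 [0.5233 0.2298] 0.0016
cap 673 [0.522  0.2243] 0.0016
neck [(160, np.int64(367), np.int64(367)), (163, np.int64(366), np.int64(374)), (166, np.int64(365), np.int64(374)), (169, np.int64(365), np.int64(375)), (172, np.int64(365), np.int64(375)), (175, np.int64(365), np.int64(374)), (178, np.int64(365), np.int64(373))]
cap [(134, np.int64(380), np.int64(380)), (137, np.int64(369), np.int64(380)), (140, np.int64(368), np.int64(379)), (143, np.int64(368), np.int64(379)), (146, np.int64(363), np.int64(378))]
```

View pics/s6.png

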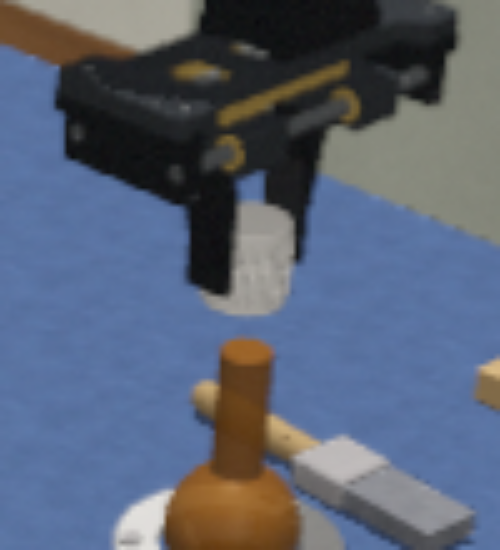

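The cap hangs straight, centred at crop x≈243 against the neck axis at about 249. It needs roughly +5 mm in y and +1 mm in x, which the fits agree with.

```bash
python3 -m jog '[{"dp":[0.05,-0.3,0],"twist":0,"fingers":0.35},{"dp":[0.1,-0.52,0],"twist":0,"fingers":0.35},{"dp":[0.1,-0.52,0],"twist":0,"fingers":0.35},{"dp":[0.1,-0.52,0],"twist":0,"fingers":0.35}]'; python3 m6.py pics/s7.png
```

```text
time_s: 16.85
tool_pos: [0.5235, 0.2312, 0.228]
tool_rot: [180.0, 0.0, -0.0]
force: [0.7, 1.0, -1.0]
grip_width: 0.0395
grasp_force: 20.0
TCP [0.523453   0.23117099 0.22795912]
neck 702 [0.523  0.2296] 0.0016
cap 660 [0.5227 0.2308] 0.0017
neck [(160, np.int64(366), np.int64(366)), (163, np.int64(366), np.int64(374)), (166, np.int64(365), np.int64(374)), (169, np.int64(365), np.int64(375)), (172, np.int64(365), np.int64(375)), (175, np.int64(365), np.int64(374)), (178, np.int64(366), np.int64(373))]
cap [(134, np.int64(381), np.int64(382)), (137, np.int64(371), np.int64(381)), (140, np.int64(370), np.int64(381)), (143, np.int64(364), np.int64(381)), (146, np.int64(367), np.int64(380))]
```

```bash
python3 -m jog '[{"dp":[0,0.1,0.5],"twist":0,"fingers":0.35},{"dp":[0,0.12,1.5],"twist":0,"fingers":0.35},{"dp":[0,0.12,2.2],"twist":0,"fingers":0.35},{"dp":[0,0.12,2.6],"twist":0,"fingers":0.35},{"dp":[0,0.12,2.9],"twist":0,"fingers":0.35},{"dp":[0,0.12,3.2],"twist":0,"fingers":0.35},{"dp":[0,0.12,3.4],"twist":0,"fingers":0.35},{"dp":[0,0.12,3.4],"twist":0,"fingers":0.35}]'
```

```text
time_s: 18.05
tool_pos: [0.5234, 0.2299, 0.194]
tool_rot: [180.0, 0.0, -0.1]
force: [-0.4, -0.4, 0.5]
grip_width: 0.0397
grasp_force: 20.0
```

```bash
python3 -m jog '[{"dp":[0,0,0.3],"twist":0,"fingers":0.35},{"dp":[0,0,0.6],"twist":0,"fingers":0.35},{"dp":[0,0,0.9],"twist":0,"fingers":0.35},{"dp":[0,0,1.2],"twist":0,"fingers":0.35},{"dp":[0,0,1.4],"twist":0,"fingers":0.35},{"dp":[0,0,1.4],"twist":0,"fingers":0.35}]'; python3 -m jog '[{"dp":[0,0,0.1],"twist":0,"fingers":0.35},{"dp":[0,0,0.2],"twist":0,"fingers":0.35},{"dp":[0,0,0.2],"twist":0,"fingers":0.35}]'; python3 m6.py pics/s8.png
```

```text
time_s: 18.8
tool_pos: [0.5234, 0.2299, 0.1798]
tool_rot: [180.0, 0.0, -0.1]
force: [-0.3, 0.3, -0.8]
grip_width: 0.0395
grasp_force: 20.0
time_s: 19.18
tool_pos: [0.5236, 0.23, 0.1782]
tool_rot: [-180.0, -0.0, -0.1]
force: [0.5, 0.9, 0.3]
grip_width: 0.0396
grasp_force: 20.0
TCP [0.52357303 0.22998793 0.17815117]
neck 472 [0.5231 0.2298] 0.0016
cap 621 [0.523  0.2296] 0.0016
neck [(167, np.int64(365), np.int64(366)), (170, np.int64(365), np.int64(375)), (173, np.int64(365), np.int64(375)), (176, np.int64(365), np.int64(373)), (179, np.int64(370), np.int64(373))]
cap [(153, np.int64(379), np.int64(380)), (156, np.int64(369), np.int64(380)), (159, np.int64(369), np.int64(379)), (162, np.int64(368), np.int64(379)), (165, np.int64(364), np.int64(378))]
```

View pics/s8.png

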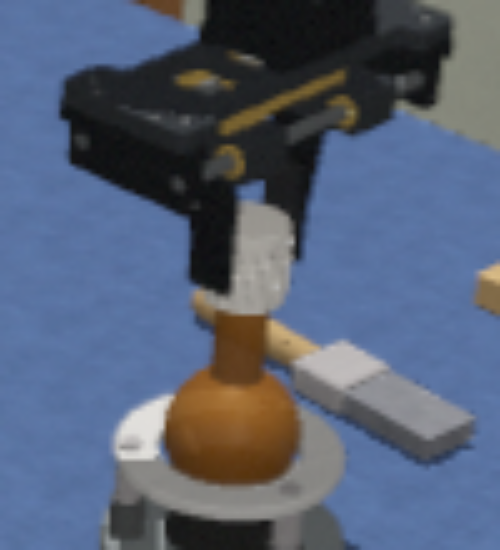

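The cap is over the neck (crop 245,260), and the ring and flask are undisturbed. I'll lower to contact and then release.

```bash
python3 -m jog '[{"dp":[0,0,0.1],"twist":0,"fingers":0.35},{"dp":[0,0,0.15],"twist":0,"fingers":0.35},{"dp":[0,0,0.15],"twist":0,"fingers":0.35}]' 6; python3 -m jog '[{"dp":[0,0,0],"twist":0,"fingers":0.55},{"dp":[0,0,0],"twist":0,"fingers":0.65},{"dp":[0,0,0],"twist":0,"fingers":0.8},{"dp":[0,0,0],"twist":0,"fingers":0.9},{"dp":[0,0,-1.5],"twist":0,"fingers":0.9},{"dp":[0,0,-5],"twist":0,"fingers":0.9},{"dp":[0,0,-8],"twist":0,"fingers":0.6},{"dp":[0,0,-8],"twist":0,"fingers":0}]' 10;  python3 -m jog '[{"dp":[0,0,0],"twist":0,"fingers":0},{"dp":[0,0,0],"twist":0,"fingers":0},{"dp":[0,0,0],"twist":0,"fingers":0},{"dp":[0,0,0],"twist":0,"fingers":0},{"dp":[0,0,0],"twist":0,"fingers":0},{"dp":[0,0,0],"twist":0,"fingers":0},{"dp":[0,0,0],"twist":0,"fingers":0}]'; python3 m6.py pics/x.png >/dev/null
python3 - <<'E'
from h import *
from cell import env
from scipy.optimize import least_squares
print(env.get_obs()["tool_pos"])
for n in("scene","top"):
    c=env.read_camera(n); W=cloud(c); hsv=cv2.cvtColor(c["pixels"],cv2.COLOR_BGR2HSV); S,V=hsv[...,1].astype(int),hsv[...,2].astype(int)
    m=(c["depth"]>0)&(np.hypot(W[...,0]-.5235,W[...,1]-.2295)<.035)&(W[...,2]>.15)&(W[...,2]<.23)&(S<70)&(V>80)
    P=W[m]; print(n,len(P),P.mean(0) if len(P) else "", np.percentile(P[:,2],[2,98]) if len(P) else "")
    if n=="scene":
        Q=P[P[:,2]<.198]; s=least_squares(lambda p:np.hypot(Q[:,0]-p[0],Q[:,1]-p[1])-.02,[.525,.226],loss="soft_l1",f_scale=.001); print("cap",len(Q),s.x)
        v,u=np.nonzero(m); x0=int(u.mean())-50;y0=int(v.mean())-50
        cv2.imwrite("pics/s9.png",cv2.resize(c["pixels"][y0:y0+110,x0:x0+100],None,fx=5,fy=5))
E
```

```text
time_s: 19.75
tool_pos: [0.5236, 0.23, 0.1768]
tool_rot: [-180.0, -0.0, -0.1]
force: [-0.9, -0.8, 2.5]
grip_width: 0.0398
grasp_force: 6.0
time_s: 20.75
tool_pos: [0.525, 0.2311, 0.2603]
tool_rot: [-179.9, -0.3, -0.0]
force: [0.1, 0.4, -0.8]
grip_width: 0.0655
grasp_force: 0.0
time_s: 21.62
tool_pos: [0.5235, 0.2299, 0.2565]
tool_rot: [180.0, -0.0, -0.1]
force: [-0.1, -0.3, -0.4]
grip_width: 0.0021
grasp_force: 0.0
[0.52346019 0.2299494  0.25653047]
scene 361 [0.5300266  0.22083916 0.1914296 ] [0.16705275 0.20725933]
cap 212 [0.52285256 0.22952546]
top 78 [0.51980844 0.21810485 0.1962571 ] [0.17444619 0.20662614]m6.py:15: RuntimeWarning: Mean of empty slice.
  s=least_squares(lambda p:np.hypot(P[:,0]-p[0],P[:,1]-p[1])-r,[.525,.226],loss="soft_l1",f_scale=.001); print(nm,len(P),s.x.round(4),np.abs(s.fun).mean().round(4))
  ret = ret.dtype.type(ret / rcount)
Traceback (most recent call last):
  File "m6.py", line 19, in <module>
    v,u=np.nonzero(m); rows=[(r,u[v==r].min(),u[v==r].max()) for r in range(v.min(),v.max()+1,3)]; print(nm,rows)
                                                                            ~~~~~^^
ValueError: zero-size array to reduction operation minimum which has no identity
```

View pics/s9.png

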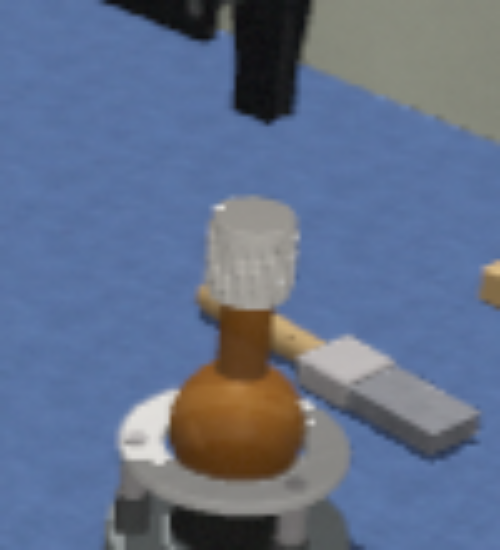

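The cap sits square on the neck (crop 252,250) and the closed fingers are directly above it. Now I'll press.

```bash
python3 -m jog '[{"dp":[0,0,1.5],"twist":0,"fingers":0},{"dp":[0,0,3],"twist":0,"fingers":0},{"dp":[0,0,4],"twist":0,"fingers":0},{"dp":[0,0,4.6],"twist":0,"fingers":0},{"dp":[0,0,4.8],"twist":0,"fingers":0},{"dp":[0,0,5],"twist":0,"fingers":0},{"dp":[0,0,5.2],"twist":0,"fingers":0},{"dp":[0,0,5.2],"twist":0,"fingers":0}]'; python3 -m jog '[{"dp":[0,0,0.2],"twist":0,"fingers":0},{"dp":[0,0,0.4],"twist":0,"fingers":0},{"dp":[0,0,0.6],"twist":0,"fingers":0},{"dp":[0,0,0.8],"twist":0,"fingers":0},{"dp":[0,0,1.0],"twist":0,"fingers":0},{"dp":[0,0,1.0],"twist":0,"fingers":0}]'
```

```text
time_s: 22.92
tool_pos: [0.5238, 0.2301, 0.205]
tool_rot: [-180.0, -0.1, -0.1]
force: [-0.0, -0.7, 2.3]
grip_width: 0.0005
grasp_force: 1.1
time_s: 23.68
tool_pos: [0.5238, 0.2301, 0.1949]
tool_rot: [-180.0, -0.1, -0.1]
force: [-0.8, 0.3, 5.7]
grip_width: 0.0008
grasp_force: 3.1
```

```bash
python3 -m jog '[{"dp":[0,0,0.2],"twist":0,"fingers":0},{"dp":[0,0,0.4],"twist":0,"fingers":0},{"dp":[0,0,0.6],"twist":0,"fingers":0},{"dp":[0,0,0.8],"twist":0,"fingers":0},{"dp":[0,0,0.9],"twist":0,"fingers":0},{"dp":[0,0,0.9],"twist":0,"fingers":0}]'; python3 -m jog '[{"dp":[0,0,0.1],"twist":0,"fingers":0},{"dp":[0,0,0.1],"twist":0,"fingers":0},{"dp":[0,0,0.1],"twist":0,"fingers":0}]';  python3 -m jog '[{"dp":[0,0,0.1],"twist":0,"fingers":0},{"dp":[0,0,0.1],"twist":0,"fingers":0},{"dp":[0,0,0.1],"twist":0,"fingers":0}]'
```

```text
time_s: 24.42
tool_pos: [0.5241, 0.2303, 0.1868]
tool_rot: [-180.0, -0.1, -0.1]
force: [-0.8, -0.1, 9.4]
grip_width: 0.0005
grasp_force: 4.7
time_s: 24.8
tool_pos: [0.5242, 0.2303, 0.1859]
tool_rot: [-180.0, -0.1, -0.1]
force: [-1.1, -0.4, 9.8]
grip_width: 0.0003
grasp_force: 4.9
time_s: 25.18
tool_pos: [0.5244, 0.2305, 0.1854]
tool_rot: [-180.0, -0.2, -0.1]
force: [-2.3, -0.3, 11.8]
grip_width: 0.0003
grasp_force: 5.9
```

```bash
python3 -m jog '[{"dp":[0,0,0.1],"twist":0,"fingers":0},{"dp":[0,0,0.15],"twist":0,"fingers":0},{"dp":[0,0,0.15],"twist":0,"fingers":0}]'; python3 -m jog '[{"dp":[0,0,0.1],"twist":0,"fingers":0},{"dp":[0,0,0.15],"twist":0,"fingers":0},{"dp":[0,0,0.15],"twist":0,"fingers":0}]'
```

```text
time_s: 25.55
tool_pos: [0.5251, 0.2309, 0.1854]
tool_rot: [-179.9, -0.3, -0.1]
force: [-1.4, -0.7, 17.4]
grip_width: 0.0003
grasp_force: 8.9
time_s: 25.92
tool_pos: [0.5258, 0.2314, 0.1854]
tool_rot: [-179.9, -0.4, -0.1]
force: [-2.3, -0.9, 23.3]
grip_width: 0.0008
grasp_force: 11.8
```

Run:
```python
from h import *
from cell import env
c=env.read_camera("scene"); W=cloud(c); S=cv2.cvtColor(c["pixels"],cv2.COLOR_BGR2HSV)[...,1]
m=(abs(np.hypot(W[...,0]-.5235,W[...,1]-.23)-.046)<.008)&(W[...,2]>.045)&(W[...,2]<.1)&(S<110); print("ring z",np.percentile(W[m][:,2],[10,50,90]))
cv2.imwrite("pics/s10.png",cv2.resize(c["pixels"][110:240,280:450],None,fx=4,fy=4)); print(env.get_obs()["tool_pos"],env.get_obs()["force"])
```

```text
ring z [0.05638252 0.06013444 0.06259906]
[0.52580867 0.23138773 0.18539863] [-2.17699468 -1.15249738 23.60413226]
```

View pics/s10.png

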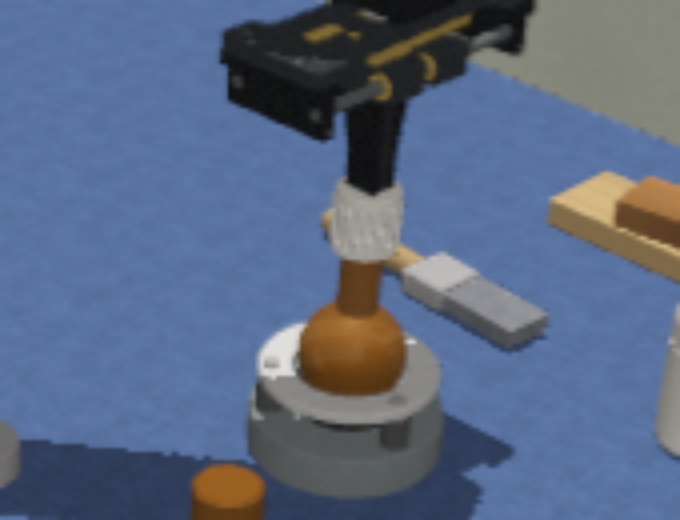

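The ring top is at 60 mm, which is the full 20 mm of travel. The flask at crop (353,350) stands upright with the cap on at (367,222), and the fingers are pressing straight down at 23 N.

```bash
python3 -c "
from cell import env
print(env.sign_off())"
```

```text
the job is handed in; nothing more can be done
None
```

The small amber flask stands upright in the mixer ring with the small white cap over its neck, and the closed fingers hold the ring down on its stop at about 23 N; the job was handed in at about 26 s.

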